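# Ease a phone glue press by one ratchet notch

### The arm

A 6-joint arm with a two-finger parallel gripper is mounted at the origin on a cart in front of the work surface, level with it; the furniture and walls round the work are solid. World frame = base frame: x ahead of the robot, y to its left, z up, the work surface at z = 0. Lengths are in mm, angles in degrees, forces in N, time in s.
With the tool pointing down it reaches from about 350 to 850 mm from the base axis. Payload 8.1 kg.
Tool frame: the origin (TCP) lies at the centre of the arm's flange, where the gripper is bolted on; the fingertips stand 173 mm ahead of it and the grasp point (between the pads) lies 155 mm ahead of it; z points along the fingers, y is the line along which they close (so a half turn about z gives the same grasp; the last joint's range is limited). The gripper opens to 85 mm and grips with 20 to 120 N. Pads are 22 mm wide; open, the fingers measure 114 mm over their backs; the gripper's body (76 mm by 85 mm) begins 54 mm behind the grasp point. The pads swing forward as they close: fully open they stand 13 mm farther back than shut.
Start: joints at [-4.893, 7.471, 85.268, -0, 87.261, -4.893], TCP at [600.006, 0.022, 404.692] pointing down, gripper open.
Joint ranges: [-169.43, 169.43], [-51.17, 129.36], [1.28, 143.12], [-76.62, 256.62], [0, 156.53], [-152.29, 152.29]. Speed limits (degrees/s): [136.94, 136.94, 159.86, 180, 180, 180].

### API

Orientations are given as [roll, pitch, yaw] about the fixed x, y, z axes, in that order (R = Rz(yaw) Ry(pitch) Rx(roll)).
In Python, from bench import * gives the robot as it stands.
- The arm moves only by the shell command python3 -m jog 'ROWS' [FORCE]. ROWS is text: rows parted by semicolons, each of 7 numbers parted by spaces: the shift along the tool's x, y, z scaled (see below), then the turn, a rotation vector about the tool's x, y, z scaled (see below), then the closure, from -1 (fully open) to 1 (shut). In form: tx ty tz wx wy wz hand; .... A call has 1 to 5 rows; each row shifts and turns the commanded pose from where the row before left it, along the tool's axes as they then stand; what a row does not reach is not made up. The controller multiplies each number of a shift by 0.1 m and each number of a turn by 60 degrees. A row lasts 1/8 s, in which the tool goes at most 62.5 mm and 10.7 degrees, less where a joint would pass 70% of its speed; a pose out of reach is approached as far as the arm can. A call with a number of a shift or a turn outside -1 to 1 is refused whole. A call with a gripper value outside its range is refused whole. The fingers move at their own pace and stop on an object; FORCE is the grip in N (left out, the last holds). Time passes only in rows, so rows that do not move let the fingers close. It gives the time, the measured TCP pose, the force, the opening and the grip force at its end, in the units of the state.
- sense(): the state, without advancing time (a new reading comes with each control period).
- snapshot(name): name is "scene" or "side" or "wrist"; returns a dict with "img" (480x640x3 uint8, red, green, blue), "fx", "fy", "cx", "cy" (pixels), "extrinsics" (4x4, takes a point from camera to world coordinates). Camera axes: x right, y down, z forward; pixel columns grow to the right and rows downward; lengths in mm; the calibration is good to about 2 mm. A picture is of the moment at which its call begins. There is no depth.
- hand_in(): hands the job in; it is judged then, once.
The state is a dict: "time": time; "joint_pos": joint angles; "qd": joint speeds; "joint_efforts": joint torques, N m; "tool_pos": TCP position; "tcp_rot": TCP orientation; "ft_force": force on the tool from outside, world axes, zero at the start; "wrist_torque": the same for the moment, N m; "finger_gap": finger opening in mm; "grip_force": force on a finger pad.
Only numpy, scipy, OpenCV 4.12 (cv2) and the standard library are available. Lean on these libraries where they do the work, as an engineer would, in place of code of your own. Each camera call takes 0.05 s, during which the arm holds its last target. There are 200 camera calls.

### The job

The phone in the small rack press is being glued and is squeezed one notch too hard. Working with the fingertips only, lift the ratchet pawl by its red ball up and back out of the teeth until it tips over and rests on its stop, push the spoked wheel backward by one notch (its upper spoke moves from the open front of the press towards the column, and the pad eases), then tip the pawl forward again so that it drops fully home into the teeth and locks the lighter squeeze. Never wind the wheel tighter, and leave the phone and the things round the press where they are.

Things in the scene. Friction and masses are not known exactly. Their poses are not given: they have to be found in the camera images.
- glue_press: Blue-green rack press, fixed. Origin on the bench under the ram; x from its open front (to the robot's right) to its column, y to its left side (towards the robot), z up. Base x -78..108, y -80..80, 18 mm high; head and column x -28..108, y -25..25, up to 165 mm; 18 mm ram up to 207 mm. Its shaft along y has a ratchet wheel on its right (y -55 mm) and four spokes on its left (y 60 mm).
- wheel_axis (a point): Point on the shaft's axis in the plane of the four spokes: x 16.5, y 60, z 128 mm from the press's origin. The 12-tooth ratchet wheel at the other end of the shaft has 41 mm radius. Not listed: a hot-air handle in its stand on the bench to the robot's right of the press, 280 mm tall, upper end at about x 0.53, y -0.04 m: pass above it.
- top_spoke_ball (a point): Centre of the black ball (18 mm diameter) on the upper spoke, 60 mm from the axis; turns with the wheel. Spokes: steel rods 8 mm thick, 90 degrees apart. It starts 15 to 23 degrees from upright, leaning to the press's front; one notch backward brings it to about 15 degrees towards the back. 30 mm free between spokes and head, nothing on their other side.
- press_wheel (a joint): Wheel angle (rad), growing backward: upper spoke to the back, ram up 7.5 mm per rad, pad eases. Starts at -0.14..0; the lowered pawl stops it at 0.01 to 0.04. A notch is 0.524. With the pawl up it turns against friction (1 to 6 N at the ball) and stays put. The pawl drops fully home at about 0.36..0.53; below that it lies on a tooth's slope, above it on the next tooth's top. Negative: tighter.
- pawl_pin (a point): Middle of the pawl's hinge pin, at x 88.5, y -55, z 123 mm from the press's origin. The pin runs along the press's y axis.
- pawl_ball (a point): Centre of the red ball (18 mm diameter) on the pawl's tail, 76 mm from the pin. The pawl is a dark steel lever 10 mm thick in y. Down: the ball is 30 mm in front of the pin and 70 mm above it. Back on its stop: 46 mm behind the pin and 61 mm above it. Free space behind it, and in front of it above the toothed wheel, whose top is 41 mm above the shaft's axis.
- pawl (a joint): Pawl angle (rad): 0 fully home in the teeth, growing as the ball goes up and back, 1.05 on its stop. Loose on its pin, moved by its weight only: pushed past its balance (near 0.65) it falls onto the stop and stays; pushed forward past that point it falls onto the teeth. As it passes the balance the ball is about 20 mm behind the pin.
- press_pad: Black soft pad under the press's foot plate, 54 x 92 mm, sprung by 1.5 N per mm. Pushes the phone down with 12 to 14 N at the start, 6 to 8 N one notch easier. Origin at the centre of its underside.
- phone_6: Phone under the pad, lying flat on the base, long side along the press's y: 140 x 70 x 7 mm, dark glass, amber frame. Loose, held only by the pad. Origin at the centre of its underside.
- tweezers_b: Steel tweezers, 141 mm long, 8 mm high, beyond the press. Origin under the middle. Bystander.
- kapton_roll: Roll of amber tape lying flat, 68 mm across, 12 mm high, to the right of the press. Origin under the centre. Bystander.
- driver_red: Precision screwdriver with a red cap, 140 mm long, 17 mm high, on the bench to the right. Origin under the middle. Bystander.

How it is judged (in metres and radians):
On the way, in this order (a step that is already met when the one before it is completed fails the run):
1. the pawl is lifted out of the teeth and rests back on its stop (value of joint pawl above 0.95 rad), for 0.2 s.
2. the wheel is pushed backward with the pawl up (value of joint pawl above 0.6 rad and value of joint press_wheel above 0.25 rad), for 0.1 s.
3. the pawl is fully home in the teeth, one notch back (value of joint pawl below 0.06 rad and value of joint press_wheel between 0.34 and 0.59 rad), for 0.2 s.
At the end, for the whole second after the job is handed in: The pawl is fully home in the teeth (within 0.06 rad), the wheel is at rest one notch back (0.34 to 0.59 rad, one notch being 0.524), and the pad still holds the phone, with 3 to 10 N (all of step 3 and velocity of joint press_wheel between -0.05 and 0.05 rad/s and contact force between press_pad and phone_6 between 3 and 10 N); the robot touches nothing.
It fails at once if the wheel is let back by more than a notch and a half (value of joint press_wheel above 0.8 rad).
It fails at once if the wheel is wound tighter (value of joint press_wheel below -0.35 rad).
It fails at once if the phone is shifted by more than 10 mm or lifted (distance of phone_6 from where it was at the start of the episode above 0.01 m).
It fails at once if a thing lying round the press is moved by more than 20 mm or lifted (distance of any of tweezers_b, kapton_roll, driver_red from where it was at the start of the episode above 0.02 m).
It also fails if it takes over 51 s, if anything falls off the work surface, if the arm or the gripper's body presses on something with over 40 N, if the wrist force passes 120 N, or if a joint passes its speed limit or range.

## Working session

There is one attempt and no reset: what is moved stays moved. The work goes in short steps, Python scripts to look and compute and a shell command to move; the robot and the scene stay as the last step left them, time stands still between calls to the robot, and variables do not carry over. Pictures are saved under pics/ and viewed, at most 10 in all, crops included, and the job is handed in when it is done.

```bash
mkdir -p pics; ls; python3 - <<'E'
from bench import *
import cv2,numpy as np
print(sense())
for n in("scene","side"):
    s=snapshot(n);cv2.imwrite(f"pics/{n}0.png",s["img"][:,:,::-1]);print(n,s["fx"],s["fy"],s["cx"],s["cy"],np.round(s["extrinsics"],4).tolist())
E
```

```text
pics
{'time': 0.0, 'joint_pos': array([-4.89440709e+00,  7.51492248e+00,  8.53297275e+01,  1.72246666e-03,
        8.72605853e+01, -4.89141189e+00]), 'qd': array([ 0.02765132,  0.0487307 ,  0.0389174 , -0.039879  ,  0.09831037,
       -0.02581832]), 'joint_efforts': array([-1.90700346e-03, -5.69404185e+01, -5.00557995e+01, -2.19391650e-04,
        1.44415747e-02,  7.24149572e-05]), 'tool_pos': array([5.99771821e+02, 3.35390377e-02, 4.03641768e+02]), 'tcp_rot': array([-1.79895295e+02, -1.06872373e-02,  8.99969111e+01]), 'ft_force': array([1.11267978, 0.24008879, 1.13785255]), 'wrist_torque': array([ 0.03401041,  0.02086694, -0.0059446 ]), 'grip_force': 0.0, 'finger_gap': 85.7456141263258}
scene 559.5598301903758 559.5598301903758 318.9779769232729 241.68257427088685 [[-0.6709, 0.5838, -0.4571, 983.6075], [0.7414, 0.5406, -0.3977, 408.4044], [0.0149, -0.6057, -0.7955, 943.8138], [0.0, 0.0, 0.0, 1.0]]
side 494.7207332039697 494.7207332039697 314.6841985871673 241.45685126355576 [[0.8636, -0.3104, 0.3973, 121.6547], [-0.5042, -0.523, 0.6872, -674.6159], [-0.0055, -0.7938, -0.6082, 765.3222], [0.0, 0.0, 0.0, 1.0]]
```

View pics/scene0.png

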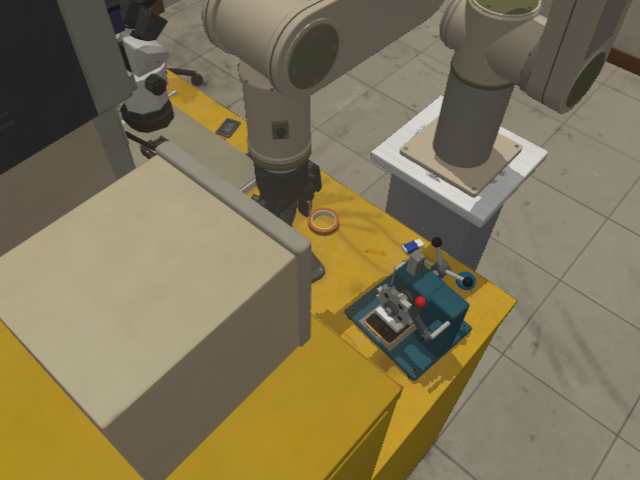

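View pics/side0.png

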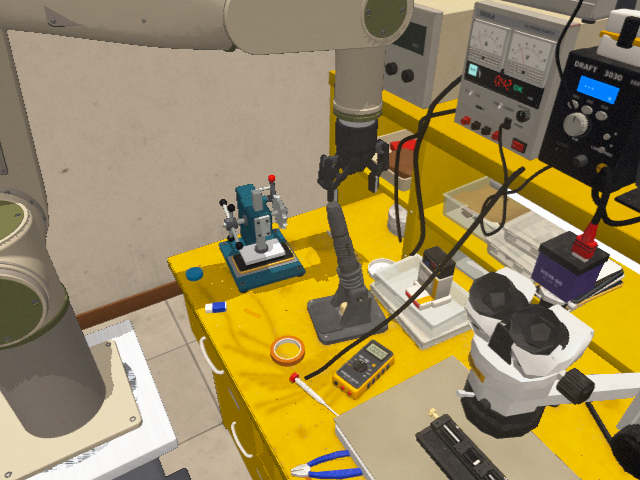

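The scene view shows the press around (415,315), with the red ball at (421,301) and black spoke balls at (437,242) and (468,282). In the side view the press is around (262,230), with the red ball at (271,179). I'll enlarge both.

```bash
python3 - <<'E'
import cv2,numpy as np
a=cv2.imread("pics/scene0.png")[225:385,340:500];b=cv2.imread("pics/side0.png")[165:295,180:310]
a=cv2.resize(a,(400*2//2,400),interpolation=cv2.INTER_CUBIC);b=cv2.resize(b,(400,400),interpolation=cv2.INTER_CUBIC)
cv2.imwrite("pics/crop0.png",np.hstack([a,b]))
E
```

```text
(no output)
```

View pics/crop0.png

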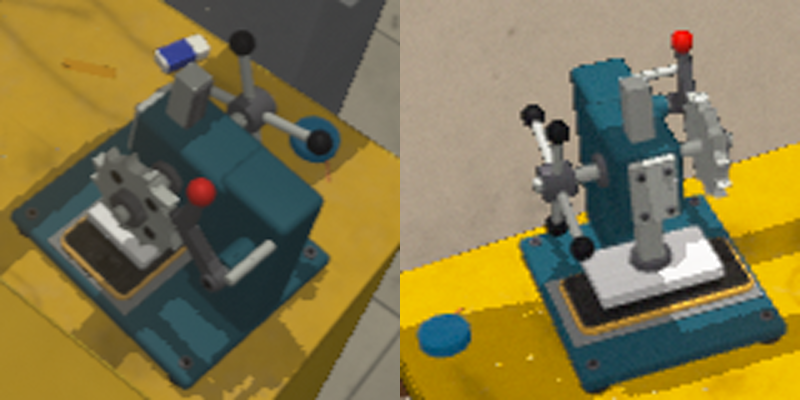

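```bash
cat >h.py <<'E'
import numpy as np
from bench import *
from scipy.optimize import least_squares
def proj(c,p):
    E=np.array(c["extrinsics"]);q=(np.atleast_2d(p)-E[:3,3])@E[:3,:3]
    return np.c_[c["fx"]*q[:,0]/q[:,2]+c["cx"],c["fy"]*q[:,1]/q[:,2]+c["cy"]]
def W(P,p):
    c,s=np.cos(P[2]),np.sin(P[2]);p=np.atleast_2d(p)
    return np.c_[P[0]+c*p[:,0]-s*p[:,1],P[1]+s*p[:,0]+c*p[:,1],p[:,2]]
def spoke(a): return [16.5+60*np.sin(a),60,128+60*np.cos(a)]  # a>0 backward
E
python3 - <<'E'
from h import *
A,B=snapshot("scene"),snapshot("side")
sc=lambda u,v:(340+u/2.5,225+v/2.5)
sd=lambda u,v:(180+(u-400)/3.077,165+v/3.077)
red=[58.5,-55,193]
h=np.pi/2
def obs(a): return [
 (A,sc(201,192),red,1),(B,sd(682,41),red,1),
 (A,sc(242,42),spoke(a),1),(A,sc(320,142),spoke(a+h),1),
 (B,sd(558,131),spoke(a),1),(B,sd(532,115),spoke(a+h),1),(B,sd(583,249),spoke(a-h),1),(B,sd(556,227),spoke(a+2*h),.5),
 (A,sc(14,212),[-78,-80,14],.5),(A,sc(183,383),[108,-80,14],.5),(A,sc(328,258),[108,80,14],.5),
 (B,sd(588,385),[-78,80,9],.5),(B,sd(786,328),[-78,-80,9],.5)]
f=lambda x:np.concatenate([(proj(c,W(x,p))[0]-np.array(uv))*w for c,uv,p,w in obs(x[3])])
r=least_squares(f,[500,300,1.5,-.3],x_scale=[10,10,.1,.1],loss="soft_l1")
print(r.x,np.degrees(r.x[2:]));print(np.round(f(r.x).reshape(-1,2),1).tolist())
P=r.x
for n,p in dict(red=red,pin=[88.5,-55,123],redback=[134.5,-55,184],top=spoke(P[3]),axis=[16.5,60,128]).items():print(n,W(P,p).round(1))
np.save("P.npy",P)
E
```

```text
[ 4.69641324e+02  1.75733811e+02  1.45464696e+00 -3.82956398e-01] [ 83.34513127 -21.94178535]
[[-0.3, -0.9], [0.1, -0.1], [0.1, -0.1], [-0.0, -0.5], [-0.1, -0.4], [0.5, -0.3], [-0.1, -1.0], [0.2, -0.7], [-1.0, 0.4], [1.0, 1.0], [1.0, -0.3], [-0.5, 0.5], [0.4, 0.2]]
red [[531.1 227.5 193. ]]
pin [[534.5 257.3 123. ]]
redback [[539.9 303.  184. ]]
top [[409.4 176.8 183.7]]
axis [[412.  199.1 128. ]]
```

```bash
python3 -m jog '0.4 0 0 0 0 0 1;0.4 -0.1 0 0 0 0 1;0.4 -0.2 0 0 0 0 1;0.4 -0.22 0 0 0 0 1;0.39 -0.2 0 0 0 0.11 1' 40; cat >>h.py <<'E'
P=np.load("P.npy")
def pr(tip=173):  # tip in press frame
    s=sense();t=s["tool_pos"];r=s["tcp_rot"];c,sn=np.cos(P[2]),np.sin(P[2]);dx,dy=t[0]-P[0],t[1]-P[1]
    print("t%.2f tip press"%s["time"],np.round([c*dx+sn*dy,-sn*dx+c*dy,t[2]-tip],1),"rot",np.round(r,1),"F",np.round(s["ft_force"],1),"gap",round(s["finger_gap"],1))
E
python3 -c "
from h import *;import cv2
pr();s=snapshot('side')
cv2.imwrite('pics/s1.png',cv2.resize(s['img'][70:310,160:400,::-1],(600,600),interpolation=cv2.INTER_CUBIC))"
```

```text
time: 0.82
tool_pos: [527.1, 200.2, 404.5]
tcp_rot: [-180.0, 0.0, 83.3]
ft_force: [0.2, -0.4, 0.2]
finger_gap: -0.2
grip_force: 0.0
t0.82 tip press [ 31.  -54.2 231.5] rot [-180.     0.    83.3] F [ 0.2 -0.4  0.2] gap -0.2
```

View pics/s1.png

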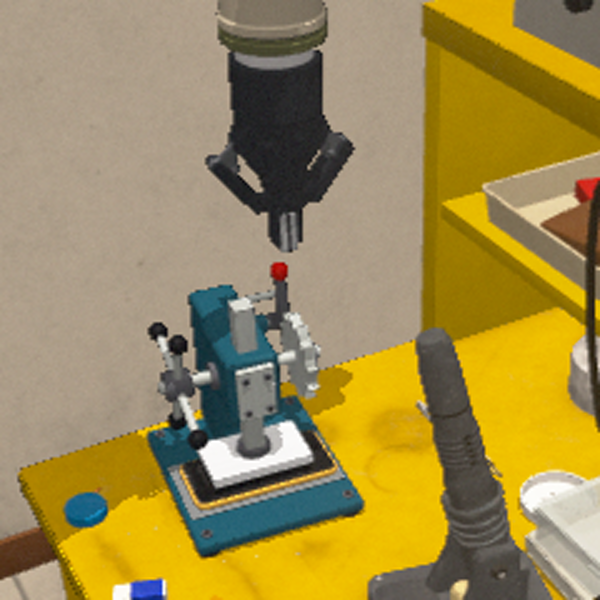

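The side view shows the shut gripper in front of the press. Its tip is at crop (287,249), full image (274.8,169.6), and the red ball is at crop (279,270). I'll check the tip calibration.

```bash
python3 -c "
from h import *
s=snapshot('side')
for z in(218.5,231.5,244.5):print(z,proj(s,W(P,[31,-54.2,z])))"
```

```text
218.5 [[274.95471482 173.95185575]]
231.5 [[274.63291039 168.76419152]]
244.5 [[274.30638995 163.50050246]]
```

```bash
python3 -m jog '-0.03 0.01 0.25 0 0 0 1;0 0 0.22 0 0 0 1;0.1 0 0 0 0 0 1;0.1 0 0 0 0 0 1;0.1 0 0 0 0 0 1'; python3 -c "
from h import *;pr()"
python3 -m jog '0.1 0 0 0 0 0 1;0.1 0 0 0 0 0 1;0.1 0 0 0 0 0 1;0.06 0 0 0 0 0 1;0 0 0 0 0 0 1'; python3 -c "
from h import *;pr();import cv2
s=snapshot('side')
cv2.imwrite('pics/s2.png',cv2.resize(s['img'][70:310,160:400,::-1],(600,600),interpolation=cv2.INTER_CUBIC))"
```

```text
time: 1.55
tool_pos: [532.7, 226.6, 359.2]
tcp_rot: [179.9, -0.1, 83.4]
ft_force: [-0.5, -0.1, 0.4]
finger_gap: -0.3
grip_force: 0.1
t1.55 tip press [ 57.8 -56.7 186.2] rot [ 1.799e+02 -1.000e-01  8.340e+01] F [-0.5 -0.1  0.4] gap -0.3
time: 2.17
tool_pos: [536.2, 261.9, 357.5]
tcp_rot: [-180.0, 0.0, 83.4]
ft_force: [0.2, 0.4, 0.3]
finger_gap: 0.3
grip_force: 0.0
t2.17 tip press [ 93.3 -56.1 184.5] rot [-180.     0.    83.4] F [0.2 0.4 0.3] gap 0.3
```

View pics/s2.png

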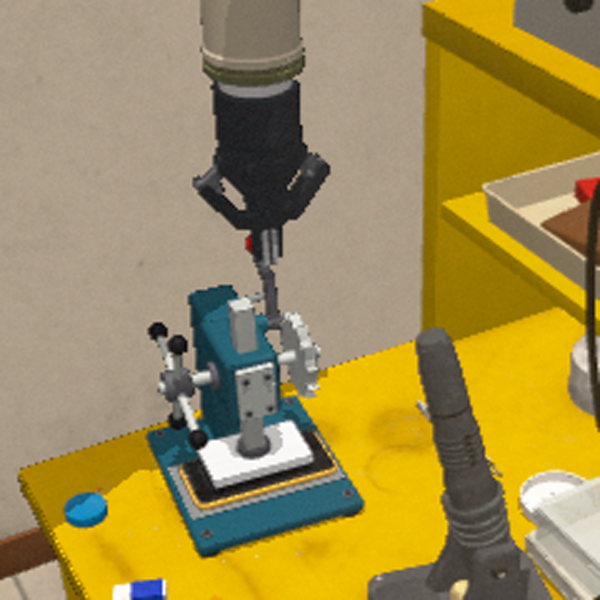

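The red ball now sits behind the fingers at crop (250,243), full image (260,167.2). I'll compare that with the predicted stop position.

```bash
python3 -c "
from h import *
s=snapshot('side');A=snapshot('scene')
def red(c):
    i=c['img'].astype(int);m=(i[...,0]>140)&(i[...,1]<60)&(i[...,2]<60);v,u=np.nonzero(m)
    uv=proj(c,W(P,[100,-55,190]))[0];k=np.hypot(u-uv[0],v-uv[1])<40;return u[k].mean(),v[k].mean(),k.sum()
print(red(s),red(A))
for a in(0.5,.65,.8,.9,1.05):
    t=np.arctan2(-30,70)+a;p=[88.5+76*np.sin(t),-55,123+76*np.cos(t)];print(a,np.round(p),proj(s,W(P,p)),proj(A,W(P,p)))"
```

```text
(np.float64(259.0), np.float64(166.5), np.int64(4)) (np.float64(nan), np.float64(nan), np.int64(0))
0.5 [ 96. -55. 199.] [[266.24949716 168.68826189]] [[438.68257342 314.87630834]]
0.65 [107. -55. 197.] [[264.73116758 167.27282553]] [[444.01348376 320.40409599]]
0.8 [118. -55. 193.] [[263.34177652 166.57630747]] [[448.96168678 326.32405007]]
0.9 [125. -55. 190.] [[262.50199328 166.51127122]] [[451.97780764 330.40883784]]
1.05 [134. -55. 184.] [[261.39066197 167.00039843]] [[455.98342563 336.61692514]]<string>:6: RuntimeWarning: Mean of empty slice.
  ret = ret.dtype.type(ret / rcount)
```

```bash
python3 -m jog '-0.1 0 -0.3 0 0 0 1;-0.1 0 -0.25 0 0 0 1;-0.37 -0.35 0 0 0 0 1;-0.37 -0.35 0 0 0 0 1;-0.37 -0.37 0 0 0 0 1'; python3 -c "
from h import *;pr();import cv2
A=snapshot('scene');s=snapshot('side')
def red(c):
    i=c['img'].astype(int);m=(i[...,0]>130)&(i[...,1]<60)&(i[...,2]<60);v,u=np.nonzero(m)
    uv=proj(c,W(P,[134.5,-55,184]))[0];k=np.hypot(u-uv[0],v-uv[1])<40;return u[k].mean(),v[k].mean(),k.sum()
print(red(s),red(A),[proj(A,W(P,[134.5,-55,184])),proj(s,W(P,[134.5,-55,184]))])
a=cv2.resize(A['img'][200:360,350:510,::-1],(400,400),interpolation=3);b=cv2.resize(s['img'][130:290,180:340,::-1],(400,400),interpolation=3)
cv2.imwrite('pics/s3.png',np.hstack([a,b]))"
```

```text
time: 2.95
tool_pos: [413.7, 142.5, 412.6]
tcp_rot: [180.0, 0.0, 83.4]
ft_force: [-0.0, 0.0, 1.6]
finger_gap: -0.1
grip_force: 0.0
t2.95 tip press [-39.5  51.7 239.6] rot [180.    0.   83.4] F [-0.   0.   1.6] gap -0.1
(np.float64(261.2068965517241), np.float64(166.55172413793105), np.int64(29)) (np.float64(455.2916666666667), np.float64(335.8611111111111), np.int64(72)) [array([[456.17425216, 336.66771547]]), array([[261.34214922, 166.84394693]])]
```

View pics/s3.png

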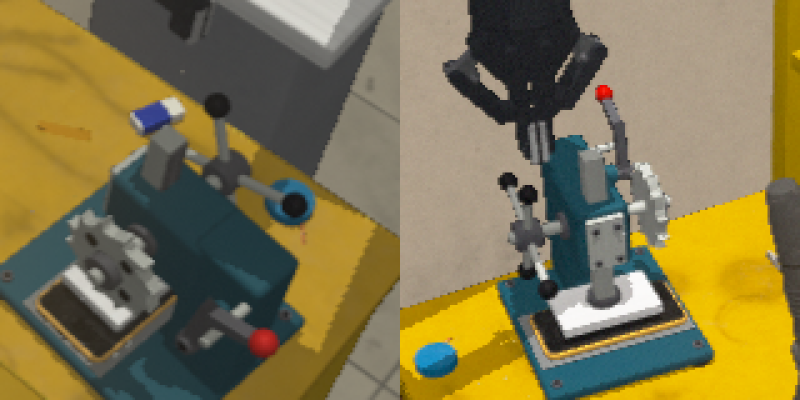

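The pawl rests on its stop: red at scene (455,336) and side (261,166.5), both as predicted. Next is the spoke.

```bash
python3 -m jog '0 -0.09 0.3 0 0 0 1;0 0 0.3 0 0 0 1;0.1 0 0 0 0 0 1;0.1 0 0 0 0 0 1;0.1 0 0 0 0 0 1'; python3 -m jog '0.06 0 0 0 0 0 1;0.04 0 0 0 0 0 1;0 0 0 0 0 0 1'; python3 -c "
from h import *;pr();import cv2
A=snapshot('scene');s=snapshot('side')
for a in (-.2,0,.1,.2):print(a,np.round([proj(c,W(P,spoke(a+k*np.pi/2)))[0] for k in (0,1,-1) for c in(A,s)],1).tolist())
a=cv2.resize(A['img'][200:300,420:520,::-1],(400,400),interpolation=3);b=cv2.resize(s['img'][180:280,180:280,::-1],(400,400),interpolation=3)
cv2.imwrite('pics/s4.png',np.hstack([a,b]))"
```

```text
time: 3.68
tool_pos: [410.3, 175.2, 354.9]
tcp_rot: [179.9, -0.0, 83.4]
ft_force: [-1.5, -4.6, 2.4]
finger_gap: 0.0
grip_force: 2.2
time: 4.05
tool_pos: [410.6, 184.9, 352.8]
tcp_rot: [180.0, -0.0, 83.4]
ft_force: [0.2, 0.4, -1.0]
finger_gap: -0.4
grip_force: 0.0
t4.05 tip press [  2.3  59.7 179.8] rot [180.   -0.   83.4] F [ 0.2  0.4 -1. ] gap -0.4
-0.2 [[441.9, 244.3], [229.8, 203.5], [468.0, 285.8], [223.5, 205.3], [415.3, 252.0], [239.3, 241.9]]
0 [[447.4, 248.1], [228.2, 200.3], [467.0, 290.0], [224.0, 209.3], [415.9, 247.7], [239.0, 237.8]]
0.1 [[450.1, 250.4], [227.4, 199.0], [466.1, 291.8], [224.3, 211.5], [416.5, 245.8], [238.6, 235.5]]
0.2 [[452.7, 252.9], [226.7, 198.0], [464.9, 293.3], [224.7, 213.8], [417.4, 244.2], [238.2, 233.0]]
```

View pics/s4.png

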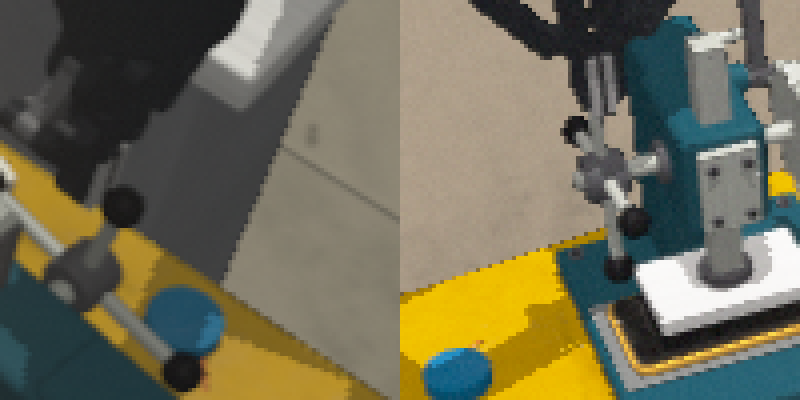

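The top ball is at scene (450.8,251.8), the back ball at (465.8,293) and the front ball at side (238,235). That gives a spoke angle of about 0.13 rad, so the wheel is at about 0.39. I'll nudge it a few mm more to reach about 0.45.

```bash
python3 -m jog '0.02 0 0 0 0 0 1;0.02 0 0 0 0 0 1;0 0 0 0 0 0 1;0 0 0 0 0 0 1'; python3 -c "from h import *;pr()"; python3 -m jog '-0.1 0 0 0 0 0 1;-0.1 0 -0.3 0 0 0 1;0 0 -0.4 0 0 0 1;0 0.2 -0.1 0 0 0 1'; python3 - <<'E'
from h import *
import cv2;pr()
A=snapshot('scene');s=snapshot('side')
def dark(c,p):
    u,v=proj(c,W(P,p))[0];i=c['img'].max(2);m=(i<50).astype(np.uint8)
    n,l,st,ce=cv2.connectedComponentsWithStats(m);k=min(range(1,n),key=lambda j:np.hypot(*(ce[j]-[u,v]))+(0 if 15<st[j,4]<200 else 99));return ce[k]+0,st[k,4]
ob=[(A,0),(A,1),(s,0),(s,1),(s,-1)]
d=[]
for c,k in ob:
    z,n=dark(c,spoke(.18+k*np.pi/2));d.append(z);best=min(np.linspace(-.3,.6,181),key=lambda a:np.hypot(*(proj(c,W(P,spoke(a+k*np.pi/2)))[0]-z)));print(k,z.round(1),n,round(best,3),np.round(proj(c,W(P,spoke(best+k*np.pi/2)))[0],1))
a=cv2.resize(A['img'][200:300,420:520,::-1],(400,400),interpolation=3);b=cv2.resize(s['img'][180:280,180:280,::-1],(400,400),interpolation=3)
cv2.imwrite('pics/s5.png',np.hstack([a,b]))
E
```

```text
time: 4.65
tool_pos: [410.9, 188.3, 352.5]
tcp_rot: [-180.0, 0.0, 83.4]
ft_force: [-0.7, -3.0, -0.6]
finger_gap: -0.3
grip_force: 1.3
t4.65 tip press [  5.7  59.8 179.5] rot [-180.     0.    83.4] F [-0.7 -3.  -0.6] gap -0.3
time: 5.15
tool_pos: [428.8, 166.1, 436.5]
tcp_rot: [179.7, -0.2, 83.4]
ft_force: [0.0, -0.1, -0.5]
finger_gap: -0.2
grip_force: 0.0
t5.15 tip press [-14.3  39.4 263.5] rot [179.7  -0.2  83.4] F [ 0.  -0.1 -0.5] gap -0.2
0 [451.6 252.3] 86 0.17 [451.9 252.1]
1 [464.3 293.4] 74 0.23 [464.5 293.7]
0 [226.8 198.3] 46 0.17 [226.9 198.3]
1 [223.8 212.4] 19 0.135 [224.5 212.3]
-1 [238.1 234. ] 52 0.16 [238.4 234. ]
```

View pics/s5.png

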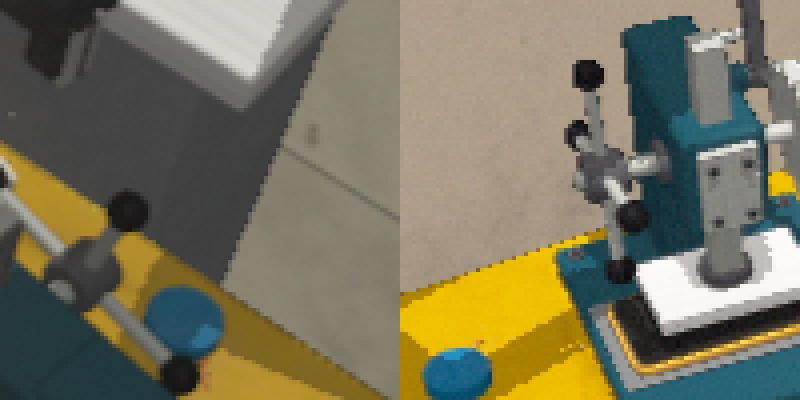

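The spoke angle is about 0.17 (wheel about 0.43) with the top ball at scene (452,252), inside the window. I'll go round behind the pawl ball and tip it forward.

```bash
python3 -m jog '0.45 0.24 0 0 0 0 1;0.45 0.24 0 0 0 0 1;0.45 0.24 0 0 0 0 1;0.45 0.23 0 0 0 0 1;0 0 0 0 0 0 1'; python3 -c "from h import *;pr()"
```

```text
time: 5.88
tool_pos: [544.0, 336.2, 428.6]
tcp_rot: [-179.7, 0.1, 83.5]
ft_force: [0.1, -0.4, -0.5]
finger_gap: -0.2
grip_force: 0.0
t5.88 tip press [168.  -55.3 255.6] rot [-1.797e+02  1.000e-01  8.350e+01] F [ 0.1 -0.4 -0.5] gap -0.2
```

```bash
python3 -m jog '0 0 0.4 0 0 0 1;0 0 0.36 0 0 0 1;-0.1 0 0 0 0 0 1;-0.1 0 0 0 0 0 1;-0.1 0 0 0 0 0 1'; python3 -c "from h import *;pr()"; python3 -m jog '-0.1 0 0 0 0 0 1;-0.1 0 0 0 0 0 1;0 0 0 0 0 0 1;0 0 0 0 0 0 1'; python3 - <<'E'
from h import *
import cv2;pr()
A=snapshot('scene');s=snapshot('side')
for c in(A,s):print(proj(c,W(P,[58.5,-55,193])))
a=cv2.resize(A['img'][220:380,340:500,::-1],(400,400),interpolation=3);b=cv2.resize(s['img'][130:290,180:340,::-1],(400,400),interpolation=3)
cv2.imwrite('pics/s6.png',np.hstack([a,b]))
E
```

```text
time: 6.5
tool_pos: [540.6, 303.4, 359.5]
tcp_rot: [179.8, -0.1, 83.4]
ft_force: [-0.5, 0.5, 0.3]
finger_gap: 0.1
grip_force: 0.1
t6.50 tip press [135.1 -55.7 186.5] rot [ 1.798e+02 -1.000e-01  8.340e+01] F [-0.5  0.5  0.3] gap 0.1
time: 7.0
tool_pos: [537.9, 284.5, 356.7]
tcp_rot: [180.0, -0.0, 83.4]
ft_force: [-0.2, 0.3, -0.0]
finger_gap: -0.4
grip_force: 0.0
t7.00 tip press [115.9 -55.2 183.7] rot [180.   -0.   83.4] F [-0.2  0.3 -0. ] gap -0.4
[[420.0807026  300.92507783]]
[[271.77388669 178.17490326]]
```

View pics/s6.png

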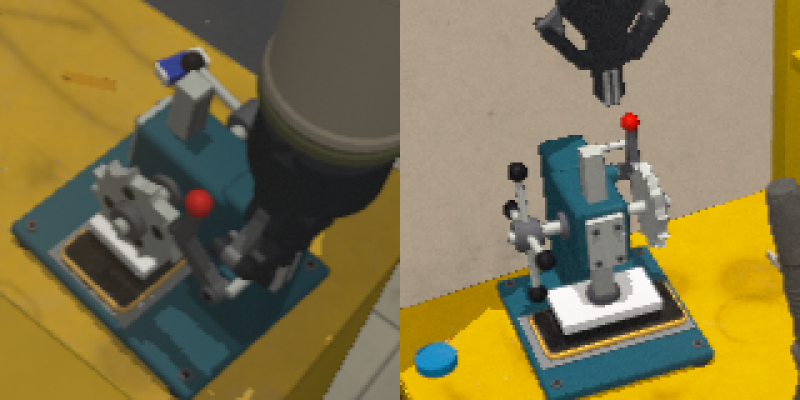

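The ball is back in front, at scene (419.2,301.6) and side (272,178.4), close to its original home position. I'll retreat and compare exactly with the start images.

```bash
python3 -m jog '0.2 0 0 0 0 0 1;0.2 0 -0.3 0 0 0 1;0 0 -0.4 0 0 0 1;0 0 -0.2 0 0 0 1;0 0 0 0 0 0 1'; python3 - <<'E'
from h import *
import cv2;pr()
def red(i,c,p):
    i=i.astype(int);m=(i[...,0]>130)&(i[...,1]<70)&(i[...,2]<70);v,u=np.nonzero(m)
    k=np.hypot(u-p[0],v-p[1])<15;return np.round([u[k].mean(),v[k].mean(),k.sum()],2)
for n in('scene','side'):
    c=snapshot(n);old=cv2.imread(f'pics/{n}0.png')[:,:,::-1];p=proj(c,W(P,[58.5,-55,193]))[0]
    t=np.arctan2(-30,70)
    print(n,'old',red(old,c,p),'new',red(c['img'],c,p),[ (a,proj(c,W(P,[88.5+76*np.sin(t+a),-55,123+76*np.cos(t+a)]))[0].round(1)) for a in(0,.06,.15)])
    for k in (0,1,-1):
        m=(c['img'].max(2)<50).astype(np.uint8);_,_,st,ce=cv2.connectedComponentsWithStats(m);q=proj(c,W(P,spoke(.18+k*np.pi/2)))[0]
        j=min(range(1,len(st)),key=lambda j:np.hypot(*(ce[j]-q))+(0 if 15<st[j,4]<200 else 99));z=ce[j]
        b=min(np.linspace(-.3,.6,181),key=lambda a:np.hypot(*(proj(c,W(P,spoke(a+k*np.pi/2)))[0]-z)));print(k,z.round(1),st[j,4],round(b,3))
E
```

```text
time: 7.72
tool_pos: [542.8, 324.9, 448.5]
tcp_rot: [179.8, -0.1, 83.4]
ft_force: [-0.5, 0.3, -0.9]
finger_gap: 0.0
grip_force: 0.0
t7.72 tip press [156.7 -55.3 275.5] rot [ 1.798e+02 -1.000e-01  8.340e+01] F [-0.5  0.3 -0.9] gap 0.0
scene old [420.   300.19  67.  ] new [419.12 299.73  64.  ] [(0, array([420.1, 301. ])), (0.06, array([422.3, 302.2])), (0.15, array([425.6, 304.3]))]
0 [451.6 252.4] 85 0.17
1 [464.5 293.6] 71 0.23
-1 [416.4 244.5] 45 0.16
side old [271.42 177.58  33.  ] new [271.49 178.06  35.  ] [(0, array([271.8, 178.2])), (0.06, array([271.1, 176.7])), (0.15, array([270.1, 174.6]))]
0 [226.8 198.4] 45 0.17
1 [223.6 212.5] 17 0.135
-1 [238.3 233.8] 50 0.165
```

```bash
python3 -c "
from bench import *;print(hand_in())"
```

```text
the job is handed in; nothing more can be done
None
```

I handed the job in at about 8 s: by the camera images, the pawl is fully home one notch back, the wheel is at about 0.43 rad and the arm is clear of everything; I did not measure the pad's force on the phone, and no verdict was shown.

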